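# Register a model turntable deck on its locating pin

## Task

The model railway's turntable deck stands proud on its stiff spindle. With a fingertip, push on one of the deck's two upright posts to turn it until the notch in its rim is over the locating pin at the end of the short approach track, then press the deck down until it is fully home over the pin. Only push and press, gently: do not squeeze or lift the deck, and leave the things standing around it alone.

Things in the scene. Friction and masses are not known exactly. Their poses are not given: they have to be found in the camera images.
- turntable: Fixed grey round baseboard, 158 mm in diameter, its top 14 mm above the table; origin at its underside on the turning axis, x axis points to the pin. A short approach track on a brown block 34 mm wide runs outward on the pin's side, from 75 to 94 mm from the axis, its rails 26 mm above the table
- deck_center (a point): Centre of the deck's flat top, on the vertical turning axis. The deck is a dark disc, 128 mm in diameter, 8 mm thick; it turns endlessly either way (0.6 N at a post) and stays where it is left. Its top is 30.5 mm above the table at the start, 22 mm seated. Two rails 16.5 mm apart cross it, 4 mm proud, with a brass cap 12 mm wide, 5 mm proud, at the centre: a good place to press
- notch (a point): Middle of the one notch in the deck's rim, 63 mm from the axis, level with the deck's top, in line with the rails between them, at one end. Its mouth is 21 mm wide, its usable width 19 mm, and it is 11 mm deep; it goes right through the disc. It moves with the deck
- pin (a point): Top of the fixed upright steel locating pin, 14 mm in diameter with a bevelled top, 63 mm from the axis at the end of the approach track, 21.5 mm above the table: 1 mm under the raised deck, whose rim hides its inner part while the notch is elsewhere. The notch fits over it with about 2.5 mm to spare each way; the bevel helps it to centre
- post_left (a point): Top of one of the deck's two upright steel posts, 12 mm in diameter, rising 24 mm above the deck's top, 48 mm from the axis, a quarter turn anticlockwise from the notch seen from above. It is fixed to the deck: push it sideways to turn the deck
- post_right (a point): Top of the other, equal post, on the far side: a quarter turn clockwise from the notch
- hub (a joint): Height of deck and hub on the spindle, m: 0 raised, as at the start; grows as it is pressed; 0.0085 fully home. The fit is stiff: about 4 N moves it down, and it stays where it is left. With the notch off the pin it gives only a few springy millimetres and is blocked. Negative: lifted
- signal: Loose colour-light signal, 32x22x66 mm, behind the turntable on the left; bystander, origin under its foot
- hut: Loose small hut with a black roof, 29x24x27 mm, right of the turntable; bystander, origin under it
- lorry: Loose grey and green covered lorry, 97x32x37 mm, far right; bystander, origin under it
- cow: Loose model cow, 46x11x25 mm, right of the turntable; bystander, origin under it
- calf: Loose model cow, 46x11x25 mm, left of the turntable, farther off; bystander, origin under it

How it is judged:
By the outcome, as a careful person would: the job done as asked, in the order asked, and still so for the second after the job is handed in, with the robot touching nothing.
It also fails if it takes over 58 s, if anything falls off the work surface, if the arm or the gripper's body presses on something with over 40 N, if the wrist force passes 120 N, or if a joint passes its speed limit or range.

## Robot

A 6-joint arm with a two-finger parallel gripper is mounted at the origin on a cart in front of the work surface, level with it; the furniture and walls round the work are solid. World frame = base frame: x ahead of the robot, y to its left, z up, the work surface at z = 0. Lengths are in m, angles in degrees, forces in N, time in s.
With the tool pointing down it reaches from about 0.25 to 0.725 m from the base axis. Payload 9.7 kg.
Tool frame: the origin (TCP) lies at the centre of the arm's flange, where the gripper is bolted on; the fingertips stand 173 mm ahead of it and the grasp point (between the pads) lies 155 mm ahead of it; z points along the fingers, y is the line along which they close (so a half turn about z gives the same grasp; the last joint's range is limited). The gripper opens to 85 mm and grips with 20 to 120 N. Pads are 22 mm wide; open, the fingers measure 114 mm over their backs; the gripper's body (76 mm by 85 mm) begins 54 mm behind the grasp point. The pads swing forward as they close: fully open they stand 13 mm farther back than shut.
Start: joints at [-65.776, 4.979, 10.078, 95.1, 0, 90], TCP at [0.226, -0.502, 0.405] pointing down, gripper open.
Joint ranges: [-179.16, 179.16], [-48.56, 103.87], [-65.8, 70.77], [-126.05, 130.52], [-82.76, 87.17], [-180, 180]. Speed limits (degrees/s): [127.2, 127.2, 147.25, 180, 180, 180].

## Interface

Orientations are given as [roll, pitch, yaw] about the fixed x, y, z axes, in that order (R = Rz(yaw) Ry(pitch) Rx(roll)).
In Python, from workcell import monitor, camera, get_calibration, bot gives the robot as it stands.
- The arm moves only by the tool carry_out, never from a script. Its argument "targets" is text: rows parted by semicolons, each of 7 numbers parted by spaces: the shift along the tool's x, y, z in units of 0.04 m (1.0 is 0.04 m), then the turn, a rotation vector about the tool's x, y, z in units of 0.1 rad (1.0 is 0.1 rad), then the opening, from -1 (shut) to 1 (fully open), so that 0 is half open. A call has exactly 8 rows; each row shifts and turns the commanded pose from where the row before left it, along the tool's axes as they then stand; what a row does not reach is not made up. A row lasts 1/12 s, in which the tool goes at most 41.7 mm and 7.16 degrees, less where a joint would pass 70% of its speed; a pose out of reach is approached as far as the arm can. A call with a number of a shift or a turn outside -1 to 1 is refused whole. A call with a gripper value outside its range is refused whole. The fingers move at their own pace and stop on an object; "newtons" is the grip in N (left out, the last holds). Time passes only in rows, so rows that do not move let the fingers close, or fill a call up. It gives the time, the measured TCP pose, the force, the opening and the grip force at its end, in the units of the state.
- monitor.get_obs(): the state, without advancing time (a new reading comes with each control period).
- camera(name): name is "side" or "top"; returns the picture (400x640x3 uint8, red, green, blue); there is no depth.
- get_calibration(name): a dict with "fx", "fy", "cx", "cy" (pixels), "D" ([k1, k2, p1, p2, k3] as OpenCV has them; the pictures are not rectified), "view" (4x4, takes a point from world to camera coordinates). Camera axes: x right, y down, z forward; pixel columns grow to the right and rows downward; lengths in m; the calibration is good to about 2 mm. A picture is of the moment at which its call begins. get_calibration takes no time and is no camera call.
- bot.job_done(): hands the job in; it is judged then, once.
The state is a dict: "time": time; "q": joint angles; "qd": joint speeds; "joint_efforts": joint torques, N m; "ee_pos": TCP position; "tcp_rot": TCP orientation; "wrist_force": force on the tool from outside, world axes, zero at the start; "torque": the same for the moment, N m; "opening": finger opening in m; "grasp_force": force on a finger pad.
Only numpy, scipy, OpenCV 4.12 (cv2) and the standard library are available. Lean on these libraries where they do the work, as an engineer would, in place of code of your own. Each camera call takes 0.05 s, during which the arm holds its last target. There are 200 camera calls.

## Working session

There is one attempt and no reset: what is moved stays moved. The work goes in short steps, Python scripts to look and compute and a tool call to move; the robot and the scene stay as the last step left them, time stands still between calls to the robot, and variables do not carry over. Pictures are saved under pics/ and viewed, at most 10 in all, crops included, and the job is handed in when it is done.

Besides the shell and the picture viewer there is one more tool, called after "Emit:" as name(argument=value, ...) on one line, values as JSON. carry_out: Moves the arm, as the interface text tells. Shifts and turns lie within -1 to 1; 1 stands for 0.04 m of shift or 0.1 rad of turn. Its arguments: {"type":"object","properties":{"targets":{"type":"string"},"newtons":{"type":"number"}},"required":["targets"]}

```bash
mkdir -p pics; ls
python3 - <<'E'
from workcell import monitor,camera,get_calibration
import cv2,numpy as np
o=monitor.get_obs();print({k:np.round(v,3).tolist() for k,v in o.items()})
for n in("side","top"):
    im=camera(n);cv2.imwrite(f"pics/{n}0.png",im[:,:,::-1]);c=get_calibration(n)
    print(n,{k:np.round(v,3).tolist() for k,v in c.items()})
E
```

```text
pics
{'time': 0.0, 'q': [-65.775, 5.011, 10.034, 95.099, -0.0, 90.0], 'qd': [-0.018, -0.064, -0.049, -0.086, 0.04, -0.073], 'joint_efforts': [-0.0, -52.039, 46.48, 0.016, -0.0, 0.0], 'ee_pos': [0.226, -0.502, 0.404], 'tcp_rot': [-179.924, 0.0, 24.224], 'wrist_force': [0.031, -0.278, -0.287], 'torque': [-0.03, 0.024, -0.008], 'grasp_force': 0.0, 'opening': 0.085}
side {'fx': 517.403, 'fy': 517.403, 'cx': 316.445, 'cy': 207.924, 'D': [-0.054, 0.0, 0.0, 0.0, 0.0], 'view': [[-0.955, -0.294, 0.026, 0.402], [-0.166, 0.463, -0.871, 0.342], [0.244, -0.836, -0.491, 0.602], [0.0, 0.0, 0.0, 1.0]]}
top {'fx': 462.187, 'fy': 462.187, 'cx': 318.226, 'cy': 196.819, 'D': [-0.091, 0.0, 0.0, 0.0, 0.0], 'view': [[-0.028, -1.0, -0.001, -0.348], [-0.996, 0.028, -0.085, 0.543], [0.085, -0.001, -0.996, 0.978], [0.0, 0.0, 0.0, 1.0]]}
```

View pics/top0.png

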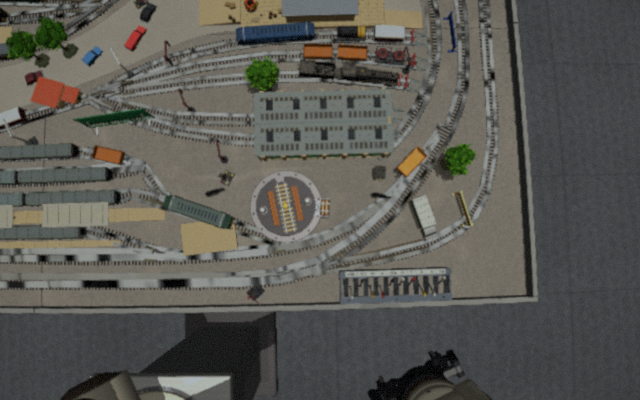

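View pics/side0.png

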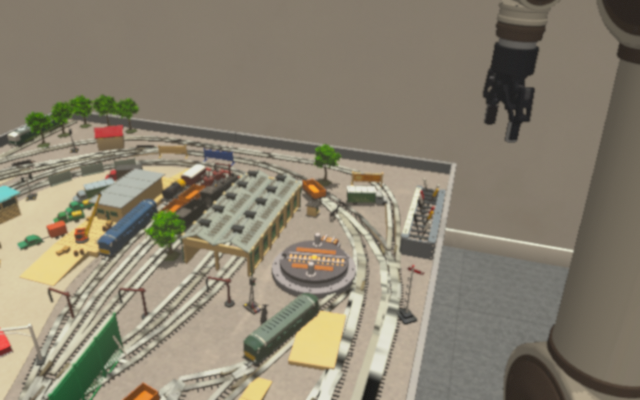

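The top picture shows the turntable centred near (286,206), with the approach track to its right at (325,207). The side picture has it near (314,265). I'll enlarge both next.

```bash
cat > h.py <<'E'
import cv2,numpy as np
from workcell import monitor,camera,get_calibration
def K(c): return np.array([[c['fx'],0,c['cx']],[0,c['fy'],c['cy']],[0,0,1]])
def onplane(n,uv,z):
    c=get_calibration(n);V=np.array(c['view']);R,t=V[:3,:3],V[:3,3]
    p=cv2.undistortPoints(np.array(uv,float).reshape(-1,1,2),K(c),np.array(c['D'],float))[:,0]
    d=np.c_[p,np.ones(len(p))]@R; o=-R.T@t
    return o+d*((z-o[2])/d[:,2])[:,None]
def proj(n,P):
    c=get_calibration(n);V=np.array(c['view'])
    return cv2.projectPoints(np.array(P,float).reshape(-1,1,3),cv2.Rodrigues(V[:3,:3])[0],V[:3,3],K(c),np.array(c['D'],float))[0][:,0]
def crop(im,x,y,w,h,s,f): cv2.imwrite(f,cv2.resize(im[y:y+h,x:x+w,::-1],None,fx=s,fy=s,interpolation=cv2.INTER_CUBIC))
E
python3 - <<'E'
import cv2,numpy as np
from h import *
t=cv2.imread('pics/top0.png');s=cv2.imread('pics/side0.png')
a=cv2.resize(t[165:245,240:340],None,fx=6,fy=6,interpolation=cv2.INTER_CUBIC)
cv2.imwrite('pics/tc.png',a)
b=cv2.resize(s[220:300,265:365],None,fx=7,fy=7,interpolation=cv2.INTER_CUBIC)
cv2.imwrite('pics/sc.png',b)
E
```

```text
(no output)
```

View pics/tc.png

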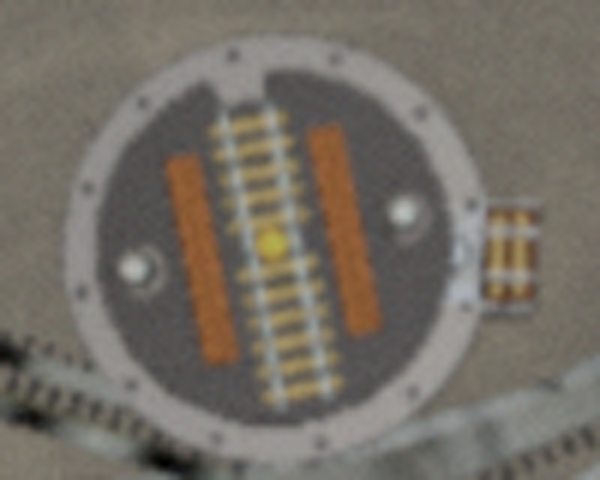

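View pics/sc.png

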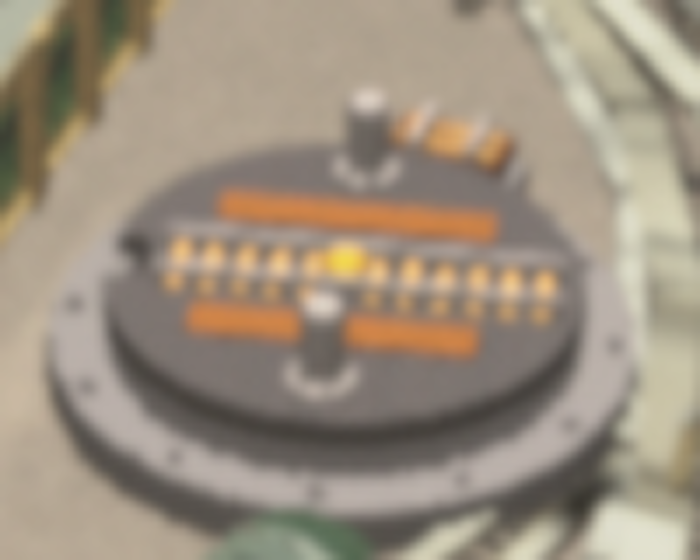

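The top crop shows the notch at (242,90), the cap at (271,243), and the post tops at left (133,268) and right (403,213). The approach block is at (513,257). So the deck needs roughly a quarter turn clockwise.

Run:
```python
from h import *
f=lambda x,y:((x+.5)/6-.5+240,(y+.5)/6-.5+165)
pts=dict(cap=(271,243,.0355),notch=(242,88,.0305),pl=(133,268,.0545),pr=(403,213,.0545),appr=(513,257,.026),rail1=(513,236,.026),rail2=(513,278,.026))
P={k:onplane('top',f(*v[:2]),v[2])[0] for k,v in pts.items()}
c0=(P['pl']+P['pr'])/2
# base rim ellipse
t=cv2.imread('pics/top0.png');hsv=cv2.cvtColor(t,cv2.COLOR_BGR2HSV)
for k,p in P.items():
    d=p-P['cap'];print(k,p.round(4),'r',np.hypot(*d[:2]).round(4),'ang',np.degrees(np.arctan2(d[1],d[0])).round(1))
print('mid posts',c0)
g=lambda x,y:((x+.5)/7-.5+265,(y+.5)/7-.5+220)
for k,v in dict(cap=(346,258,.0355),pr=(369,98,.0545),pl=(322,303,.0545),notch=(133,248,.0305)).items(): print('side',k,onplane('side',g(*v[:2]),v[2])[0].round(4))
# disc outline, baseboard edge at top z=.014: extremes in crop
e=np.array([f(*p) for p in [(65,243),(277,36),(277,462),(487,243)]])
E2=onplane('top',e,.014);print(E2.round(4),E2[[1,2]].mean(0),E2[[0,3]].mean(0))
```

```text
cap [ 0.5164 -0.2911  0.0355] r 0.0 ang 0.0
notch [ 0.5729 -0.2815  0.0305] r 0.0573 ang 9.6
pl [ 0.5077 -0.244   0.0545] r 0.0479 ang 100.5
pr [ 0.5243 -0.3388  0.0545] r 0.0484 ang -80.6
appr [ 0.5097 -0.3772  0.026 ] r 0.0864 ang -94.5
rail1 [ 0.5172 -0.3774  0.026 ] r 0.0863 ang -89.5
rail2 [ 0.5021 -0.377   0.026 ] r 0.0871 ang -99.5
mid posts [ 0.51601235 -0.29140105  0.0545    ]
side cap [ 0.5162 -0.2925  0.0355]
side pr [ 0.5252 -0.3411  0.0545]
side pl [ 0.5083 -0.2456  0.0545]
side notch [ 0.5732 -0.2851  0.0305]
[[ 0.52   -0.2144  0.014 ]
 [ 0.5938 -0.2933  0.014 ]
 [ 0.4385 -0.2899  0.014 ]
 [ 0.5158 -0.3681  0.014 ]] [ 0.51616344 -0.29163211  0.014     ] [ 0.51787512 -0.29122271  0.014     ]
```

Both views agree that the axis is at about (0.516,-0.292), the notch at about 10° and the pin at about -94.5°. I'll push the right post clockwise along the near side, starting with the transit with the fingers shut.

Emit:
carry_out(targets="0.5 0 0 0 0 0 -1; 1 -0.07 0 0 0 0 -1; 1 -0.07 0 0 0 0 -1; 1 -0.07 0 0 0 0 -1; 1 -0.07 0 0 0 0 -1; 1 -0.07 0 0 0 0 -1; 1 -0.07 0 0 0 0.5 -1; 0.5 0 0 0 0 0.5 -1", newtons=20)

```text
time: 0.77
ee_pos: [0.4776, -0.3698, 0.404]
tcp_rot: [-179.9, -0.0, 18.5]
wrist_force: [-0.1, -0.5, 1.2]
opening: 0.0
grasp_force: 0.0
```

```bash
python3 -c "
from h import *
o=monitor.get_obs();print(o['q'],o['ee_pos'],o['tcp_rot'],o['wrist_force'],o['opening'])"
```

```text
[-3.77617601e+01  1.26478682e+01  1.86274358e+01  9.60233558e+01
  4.63798894e-02  1.23721538e+02] [ 0.47756025 -0.3698092   0.40395499] [-1.79937831e+02 -1.42668629e-02  1.85166769e+01] [-0.06008346 -0.51906169  1.18535768] 4.9988619053491496e-05
```

Emit:
carry_out(targets="0 0 0.1 0 0 -0.9 -1; 0 0 0.1 0 0 -1 -1; 0 0 0.1 0 0 -1 -1; 0 0 0.1 0 0 -1 -1; 0 0 0.1 0 0 -1 -1; 0 0 0.1 0 0 -1 -1; 0 0 0.1 0 0 -1 -1; 0 0 0.1 0 0 -1 -1")

```text
time: 1.43
ee_pos: [0.4745, -0.3723, 0.372]
tcp_rot: [-179.9, -0.0, 64.0]
wrist_force: [-0.8, -0.6, 0.7]
opening: 0.0
grasp_force: 0.0
```

Emit:
carry_out(targets="0 0 0.1 0 0 -1 -1; 0 0 0.1 0 0 -1 -1; 0 0 0.1 0 0 -1 -1; 0 0 0.1 0 0 -1 -1; 0 0 0.1 0 0 -1 -1; 0 0 0.1 0 0 -1 -1; 0 0 0.1 0 0 -1 -1; 0 0 0.1 0 0 -1 -1")

```text
time: 2.1
ee_pos: [0.4745, -0.3723, 0.34]
tcp_rot: [-180.0, -0.0, 109.9]
wrist_force: [-0.5, -0.5, -0.5]
opening: 0.0002
grasp_force: 0.0
```

Emit:
carry_out(targets="0 0 0.1 0 0 -1 -1; 0 0 0.1 0 0 -1 -1; 0 0 0.1 0 0 -1 -1; 0 0 0.1 0 0 -1 -1; 0 0 0.1 0 0 -1 -1; 0 0 0.1 0 0 -1 -1; 0 0 0.1 0 0 -1 -1; 0 0 0.1 0 0 -1 -1")

```text
time: 2.77
ee_pos: [0.4745, -0.3722, 0.308]
tcp_rot: [180.0, -0.0, 155.7]
wrist_force: [0.2, 0.5, 0.1]
opening: 0.0001
grasp_force: 0.0
```

Emit:
carry_out(targets="0 0 0.1 0 0 -1 -1; 0 0 0.1 0 0 -1 -1; 0 0 0 0 0 -1 -1; 0 0 0 0 0 -1 -1; 0 0 0 0 0 -1 -1; 0 0 0 0 0 -1 -1; 0 0 0 0 0 0 -1; 0 0 0 0 0 0 -1")

```text
time: 3.43
ee_pos: [0.4745, -0.3723, 0.3003]
tcp_rot: [180.0, -0.0, -170.4]
wrist_force: [0.3, 0.0, -0.0]
opening: 0.0003
grasp_force: 0.0
```

Emit:
carry_out(targets="-0.5 0.15 0 0 0 0 -1; -0.8 0.25 0 0 0 0 -1; -0.75 0.22 0 0 0 0 -1; 0 0 0.5 0 0 0 -1; 0 0 0.5 0 0 0 -1; 0 0 0.5 0 0 0 -1; 0 0 0 0 0 0 -1; 0 0 0 0 0 0 -1")

```text
time: 4.1
ee_pos: [0.5508, -0.3337, 0.2398]
tcp_rot: [179.9, -0.1, -170.3]
wrist_force: [0.7, -0.1, 0.4]
opening: 0.0001
grasp_force: 0.0
```

Run:
```python
from h import *
o=monitor.get_obs();print(o['ee_pos'],o['tcp_rot'])
im=camera('side');crop(im,240,190,130,110,5,'pics/s1.png')
p=np.array(o['ee_pos'])
for L in(.173,.186): print((proj('side',p-[0,0,L])-[240,190])*5)
```

```text
[ 0.55077199 -0.33366449  0.23983026] [ 1.79907887e+02 -1.06921063e-01 -1.70317026e+02]
[[317.24178625 188.3338247 ]]
[[316.79124902 217.30060362]]
```

View pics/s1.png

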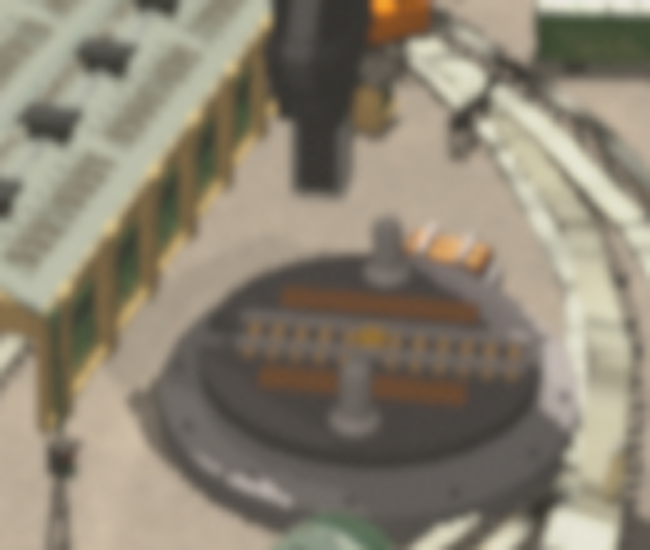

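The shut fingertip is at crop (318,190), which matches the 173 mm length. I'll lower beside the post and begin the arc.

Emit:
carry_out(targets="0 0 0.3 0 0 0 -1; 0 0 0.3 0 0 0 -1; 0 0 0.12 0 0 0 -1; 0.08 0 0 0 0 0 -1; 0.08 0 0 0 0 0 -1; 0.065 0 0 0 0 0 -1; 0.05 -0.015 0 0 0 0.4 -1; 0.073 -0.023 0 0 0 0.6 -1")

```text
time: 4.82
ee_pos: [0.5375, -0.3378, 0.2126]
tcp_rot: [-180.0, 0.1, -176.0]
wrist_force: [1.5, -0.2, -0.3]
opening: -0.0001
grasp_force: 0.4
```

Emit:
carry_out(targets="0.097 -0.03 0 0 0 0.8 -1; 0.097 -0.03 0 0 0 0.8 -1; 0.097 -0.03 0 0 0 0.8 -1; 0.097 -0.03 0 0 0 0.8 -1; 0.097 -0.03 0 0 0 0.8 -1; 0.097 -0.03 0 0 0 0.8 -1; 0.097 -0.03 0 0 0 0.8 -1; 0.097 -0.03 0 0 0 0.8 -1")

```text
time: 5.48
ee_pos: [0.5055, -0.3409, 0.2127]
tcp_rot: [-180.0, 0.1, 147.2]
wrist_force: [1.1, -0.8, -0.2]
opening: 0.0003
grasp_force: 0.5
```

Run:
```python
from h import *
o=monitor.get_obs();print(o['ee_pos'],o['tcp_rot'],o['wrist_force'])
R=np.array(o['ee_pos'])[:2]-[.5162,-.2918];a=np.radians(o['tcp_rot'][2])
print('rel tool',R@[np.cos(a),np.sin(a)],R@[np.sin(a),-np.cos(a)])
im=camera('side');crop(im,240,190,130,110,5,'pics/s2.png')
```

```text
[ 0.50548087 -0.34088374  0.2127156 ] [-1.79983567e+02  8.95079600e-02  1.47159743e+02] [ 1.12883715 -0.83355714 -0.19299253]
rel tool -0.01761198764255303 -0.047052434905566314
```

View pics/s2.png

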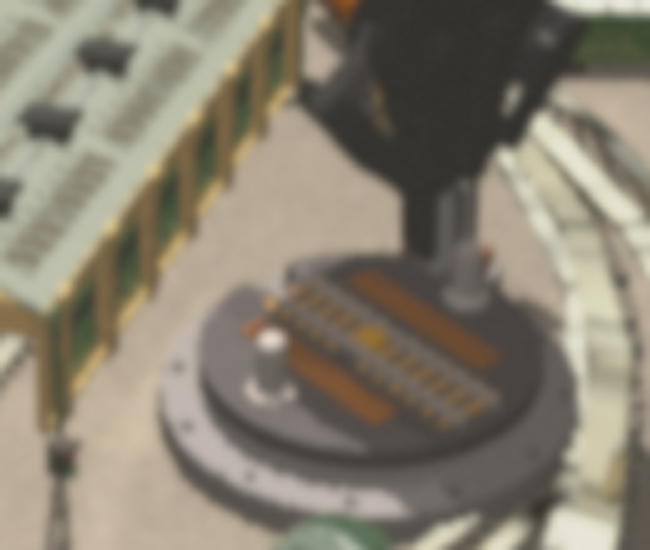

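The side view shows the finger behind the right post at (460,250), with the deck turning as it is pushed. By the tool yaw there are about 62° left.

Emit:
carry_out(targets="0.097 -0.03 0 0 0 0.8 -1; 0.097 -0.03 0 0 0 0.8 -1; 0.097 -0.03 0 0 0 0.8 -1; 0.097 -0.03 0 0 0 0.8 -1; 0.097 -0.03 0 0 0 0.8 -1; 0.097 -0.03 0 0 0 0.8 -1; 0.097 -0.03 0 0 0 0.8 -1; 0.097 -0.03 0 0 0 0.8 -1")

```text
time: 6.2
ee_pos: [0.4783, -0.3241, 0.2126]
tcp_rot: [180.0, 0.1, 110.6]
wrist_force: [-0.5, -0.7, 0.0]
opening: -0.0002
grasp_force: 0.5
```

Emit:
carry_out(targets="0.097 -0.03 0 0 0 0.8 -1; 0.097 -0.03 0 0 0 0.8 -1; 0.097 -0.03 0 0 0 0.8 -1; 0.05 -0.015 0 0 0 0.4 -1; 0 0 0 0 0 0 -1; 0 0 0 0 0 0 -1; 0 0 0 0 0 0 -1; 0 0 0 0 0 0 -1")

```text
time: 6.87
ee_pos: [0.4711, -0.3119, 0.212]
tcp_rot: [180.0, 0.0, 94.8]
wrist_force: [0.1, 0.7, 0.7]
opening: -0.0
grasp_force: 0.0
```

Run:
```python
from h import *
o=monitor.get_obs();print(o['time'],o['ee_pos'],o['tcp_rot'],o['wrist_force'])
R=np.array(o['ee_pos'])[:2]-[.5162,-.2918];a=np.radians(o['tcp_rot'][2])
print('rel tool',R@[np.cos(a),np.sin(a)],R@[np.sin(a),-np.cos(a)])
a=camera('side');b=camera('top')
up=lambda im,x,y,w,h,s:cv2.resize(im[y:y+h,x:x+w,::-1],None,fx=s,fy=s,interpolation=cv2.INTER_CUBIC)
cv2.imwrite('pics/m1.png',np.hstack([up(b,240,165,100,80,4),up(a,265,215,100,80,4)]))
```

```text
6.8667 [ 0.47106036 -0.31193387  0.21200558] [1.79987793e+02 5.71038340e-03 9.47839245e+01] [0.12775173 0.66598568 0.73174968]
rel tool -0.016299159381371404 -0.04666151564000046
```

View pics/m1.png

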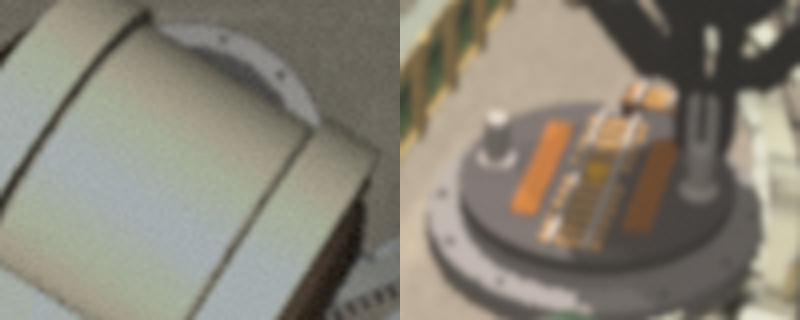

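Run:
```python
from h import *
g=lambda x,y:((x+.5)/4-.5+265,(y+.5)/4-.5+215)
c=np.array([.5162,-.2925])
P=dict(pl=(496,116,.0545),cap=(598,166,.0355),r1=(627,101,.026),r2=(655,92,.026))
for k,v in P.items():
    p=onplane('side',g(v[0]-400,v[1]),v[2])[0];d=p[:2]-c;print(k,p.round(4),np.hypot(*d).round(4),np.degrees(np.arctan2(d[1],d[0])).round(1))
# refine appr. block in top0: orange/brown mask
t=cv2.imread('pics/top0.png');h=cv2.cvtColor(t,cv2.COLOR_BGR2HSV)
m=(h[...,1]>90)&(h[...,0]<25);ys,xs=np.nonzero(m[190:225,318:334])
print(len(xs),onplane('top',[(xs.mean()+318,ys.mean()+190)],.024),onplane('top',[((xs.min()+xs.max())/2+318,(ys.min()+ys.max())/2+190)],.024))
```

```text
pl [ 0.565  -0.2902  0.0545] 0.0489 2.6
cap [ 0.5162 -0.2935  0.0355] 0.001 -87.9
r1 [ 0.5233 -0.3649  0.026 ] 0.0728 -84.4
r2 [ 0.5125 -0.3774  0.026 ] 0.085 -92.5
58 [[ 0.51085605 -0.37613509  0.024     ]] [[ 0.51071108 -0.37598195  0.024     ]]
```

Emit:
carry_out(targets="0.035 -0.011 0 0 0 0.29 -1; 0.036 -0.011 0 0 0 0.29 -1; 0.036 -0.011 0 0 0 0.29 -1; 0 0 0 0 0 0 -1; 0 0 0 0 0 0 -1; -0.3 0 0 0 0 0 -1; 0 0 -0.8 0 0 0 -1; 0 -0.2 -0.9 0 0 0 -1")

```text
time: 7.63
ee_pos: [0.4613, -0.3201, 0.278]
tcp_rot: [-179.8, -0.2, 89.8]
wrist_force: [-0.1, -0.0, -0.2]
opening: -0.0001
grasp_force: 0.0
```

Emit:
carry_out(targets="0 -0.9 -0.5 0 0 0 -1; 0 -0.9 -0.5 0 0 0 -1; 0 -0.9 -0.2 0 0 0 -1; 0 -0.9 0 0 0 0 -1; 0 -0.7 0 0 0 0 -1; 0 0 0 0 0 0 -1; 0 0 0 0 0 0 -1; 0 0 0 0 0 0 -1")

```text
time: 8.3
ee_pos: [0.2895, -0.3193, 0.3281]
tcp_rot: [180.0, 0.0, 89.7]
wrist_force: [0.2, -0.3, -0.2]
opening: -0.0001
grasp_force: 0.0
```

Run:
```python
from h import *
o=monitor.get_obs();print(o['time'],o['ee_pos'],o['tcp_rot'])
a=camera('side');b=camera('top');cv2.imwrite('pics/f_top.png',b[:,:,::-1]);cv2.imwrite('pics/f_side.png',a[:,:,::-1])
up=lambda im,x,y,w,h,s:cv2.resize(im[y:y+h,x:x+w,::-1],None,fx=s,fy=s,interpolation=cv2.INTER_CUBIC)
cv2.imwrite('pics/m2.png',up(b,240,165,100,80,8))
```

```text
8.3 [ 0.28951947 -0.31925951  0.32809973] [1.79964708e+02 3.14238618e-02 8.96987853e+01]
```

View pics/m2.png

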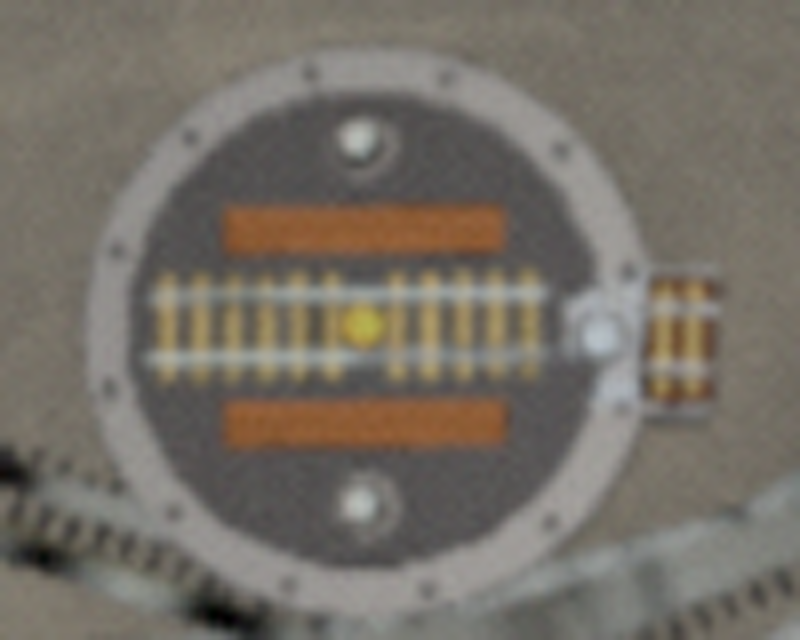

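The pin is now visible at (600,335) and the notch sits slightly above it. The deck's rails lie at rows 294 and 357, the cap is at (363,325), and the post tops are at (359,138) and (359,505).

Run:
```python
from h import *
f=lambda x,y:((x+.5)/8-.5+240,(y+.5)/8-.5+165)
P={k:onplane('top',f(*v[:2]),v[2])[0] for k,v in dict(pl=(359,138,.0545),pr=(359,505,.0545),pin=(600,335,.0215),cap=(363,325,.0355),a=(682,339,.026),ra=(155,326,.0345),rb=(540,325.5,.0345)).items()}
ang=lambda a,b:np.degrees(np.arctan2(*(P[b]-P[a])[1::-1])).round(2)
c=(P['pl']+P['pr'])/2
for k,p in P.items(): print(k,p.round(4))
print('c',c,'posts dir -90:',ang('pr','pl')-90,'rails',ang('ra','rb'))
for q in (c,P['cap']):
  d=(P['pin']-q);print('pin',np.hypot(*d[:2]),np.degrees(np.arctan2(d[1],d[0])))
d=P['a']-c;print('appr',np.degrees(np.arctan2(d[1],d[0])))
```

```text
pl [ 0.5642 -0.2928  0.0545]
pr [ 0.4679 -0.2907  0.0545]
pin [ 0.5127 -0.3545  0.0215]
cap [ 0.5162 -0.2915  0.0355]
a [ 0.5107 -0.3766  0.026 ]
ra [ 0.5175 -0.2357  0.0345]
rb [ 0.5148 -0.3387  0.0345]
c [ 0.51602271 -0.29179001  0.0545    ] posts dir -90: -91.24 rails -91.5
pin 0.06284810849636238 -93.04326548914275
pin 0.06317865202823617 -93.18869868299413
appr -93.58920386436033
```

The deck is at -91.4° and the pin at -93.2°, so 1.8° (1.5 mm at the post) remains. I'll retrace to the post and nudge it.

Emit:
carry_out(targets="0 0.7 0 0 0 0 -1; 0 0.9 0 0 0 0 -1; 0 0.9 0 0 0 0 -1; 0 0.9 0.3 0 0 0 -1; 0 0.9 0.5 0 0 0 -1; 0 0.2 0.5 0 0 0 -1; 0 0 0.6 0 0 0 -1; 0 0 0.6 0 0 0 -1")

```text
time: 9.07
ee_pos: [0.4713, -0.3189, 0.2258]
tcp_rot: [-179.9, -0.0, 89.9]
wrist_force: [-0.7, 0.5, 0.4]
opening: 0.0
grasp_force: 0.0
```

Emit:
carry_out(targets="0 0 0.4 0 0 0 -1; 0.15 0 0 0 0 0 -1; 0.1 0 0 0 0 0 -1; 0.04 0 0 0 0 0 -1; 0.025 0 0 0 0 0 -1; 0.022 0 0 0 0 0 -1; 0 0 0 0 0 0 -1; 0 0 0 0 0 0 -1")

```text
time: 9.73
ee_pos: [0.4696, -0.3062, 0.2126]
tcp_rot: [179.9, 0.0, 89.7]
wrist_force: [-0.1, -0.0, 1.0]
opening: 0.0002
grasp_force: 0.0
```

Emit:
carry_out(targets="-0.3 0 0 0 0 0 -1; 0 0 -0.7 0 0 0 -1; 0 0 -0.9 0 0 0 -1; 0 -0.6 -0.5 0 0 0 -1; 0 -0.9 -0.5 0 0 0 -1; 0 -0.9 -0.3 0 0 0 -1; 0 -0.9 0 0 0 0 -1; 0 -0.9 0 0 0 0 -1")

```text
time: 10.4
ee_pos: [0.2999, -0.3177, 0.3291]
tcp_rot: [179.9, 0.1, 89.7]
wrist_force: [0.3, -0.5, -0.1]
opening: 0.0003
grasp_force: 0.0
```

```bash
cat > ang.py <<'E'
from h import *
def walk(im):
    h=cv2.cvtColor(im,cv2.COLOR_BGR2HSV)[185:227,260:306]
    m=((h[...,1]>140)&(h[...,0]<16)).astype(np.uint8)
    n,l,s,c=cv2.connectedComponentsWithStats(m)
    idx=[i for i in range(1,n) if s[i,4]>60];C=np.array([c[i]+[260,185] for i in idx])
    P=onplane('top',C,.032);d=P[0]-P[-1];return s[idx,4],P.round(4),np.degrees(np.arctan2(d[1],d[0]))-90
E
python3 - <<'E'
from ang import *
b=camera('top')[:,:,::-1].copy();cv2.imwrite('pics/g_top.png',b)
print(walk(cv2.imread('pics/f_top.png')));print(walk(b))
print(monitor.get_obs()['ee_pos'])
cv2.imwrite('pics/g.png',cv2.resize(b[165:245,240:340],None,fx=8,fy=8,interpolation=cv2.INTER_CUBIC))
E
```

```text
(array([148, 137], dtype=int32), array([[ 0.5421, -0.2933,  0.032 ],
       [ 0.49  , -0.2916,  0.032 ]]), np.float64(-91.87238557509858))
(array([146, 138], dtype=int32), array([[ 0.5419, -0.2921,  0.032 ],
       [ 0.4902, -0.2895,  0.032 ]]), np.float64(-92.76745502703291))
[ 0.29569351 -0.31715408  0.32901715]
```

View pics/g.png

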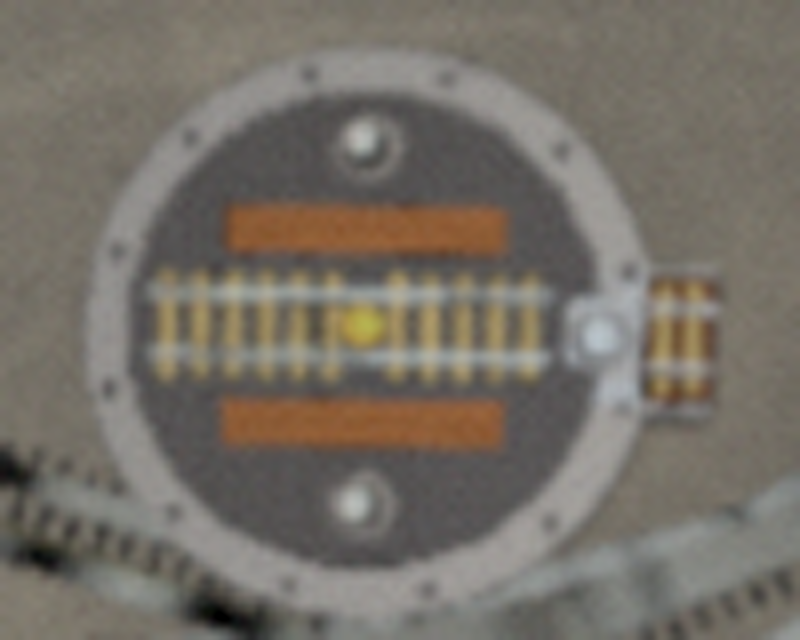

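The notch now surrounds the pin at (600,335), with the deck at about -92.9° and the pin at -93.2°. Next I'll move over the cap.

Emit:
carry_out(targets="0.06 0.7 0 0 0 0 -1; 0.1 0.9 0 0 0 0 -1; 0.1 0.9 0 0 0 0 -1; 0.1 0.9 0 0 0 0 -1; 0.1 0.9 0.3 0 0 0 -1; 0.1 0.8 0.6 0 0 0 -1; 0.1 0.41 0.7 0 0 0 -1; 0 0 0.7 0 0 0 -1")

```text
time: 11.12
ee_pos: [0.5249, -0.2919, 0.2344]
tcp_rot: [179.9, 0.0, 89.8]
wrist_force: [-0.1, 0.3, -0.7]
opening: -0.0004
grasp_force: 0.0
```

Emit:
carry_out(targets="0 0 0.3 0 0 0 -1; 0 0 0.1 0 0 0 -1; 0 0 0 0 0 0 -1; 0 0 0 0 0 0 -1; 0 0 0 0 0 0 -1; 0 0 0 0 0 0 -1; 0 0 0 0 0 0 -1; 0 0 0 0 0 0 -1")

```text
time: 11.78
ee_pos: [0.5219, -0.2921, 0.2208]
tcp_rot: [179.9, 0.0, 89.7]
wrist_force: [0.3, -0.5, -0.7]
opening: -0.0003
grasp_force: 0.0
```

Emit:
carry_out(targets="0 -0.14 0 0 0 0 -1; 0 0 0.1 0 0 0 -1; 0 0 0.1 0 0 0 -1; 0 0 0.1 0 0 0 -1; 0 0 0.03 0 0 0 -1; 0 0 0.03 0 0 0 -1; 0 0 0.03 0 0 0 -1; 0 0 0 0 0 0 -1")

```text
time: 12.45
ee_pos: [0.5163, -0.292, 0.2042]
tcp_rot: [-180.0, 0.0, 89.7]
wrist_force: [-1.7, -0.5, 2.1]
opening: -0.0003
grasp_force: 1.0
```

Emit:
carry_out(targets="0 0 0.03 0 0 0 -1; 0 0 0.03 0 0 0 -1; 0 0 0.02 0 0 0 -1; 0 0 0.02 0 0 0 -1; 0 0 0 0 0 0 -1; 0 0 0 0 0 0 -1; 0 0 0 0 0 0 -1; 0 0 0 0 0 0 -1")

```text
time: 13.12
ee_pos: [0.5163, -0.292, 0.2002]
tcp_rot: [-180.0, -0.0, 89.7]
wrist_force: [-1.2, -0.0, 2.2]
opening: -0.0
grasp_force: 1.2
```

Emit:
carry_out(targets="0 0 0.015 0 0 0 -1; 0 0 0.01 0 0 0 -1; 0 0 0 0 0 0 -1; 0 0 0 0 0 0 -1; 0 0 0 0 0 0 -1; 0 0 0 0 0 0 -1; 0 0 0 0 0 0 -1; 0 0 0 0 0 0 -1")

```text
time: 13.78
ee_pos: [0.5163, -0.2919, 0.2]
tcp_rot: [180.0, 0.0, 89.7]
wrist_force: [-3.4, 0.5, 7.0]
opening: 0.0001
grasp_force: 4.0
```

Emit:
carry_out(targets="0 0 0.012 0 0 0 -1; 0 0 0.012 0 0 0 -1; 0 0 0 0 0 0 -1; 0 0 0 0 0 0 -1; 0 0 0 0 0 0 -1; 0 0 0 0 0 0 -1; 0 0 0 0 0 0 -1; 0 0 0 0 0 0 -1")

```text
time: 14.45
ee_pos: [0.5163, -0.2919, 0.1998]
tcp_rot: [179.9, 0.0, 89.7]
wrist_force: [-6.0, 3.5, 13.9]
opening: 0.0
grasp_force: 7.0
```

Pressing 1 mm further moved the tip only 0.2 mm while the force rose to 14 N, which is a hard stop at the seated height of 27 mm at the cap. I'll back off straight up, retreat and check.

Emit:
carry_out(targets="0 0 -0.05 0 0 0 -1; 0 0 -0.2 0 0 0 -1; 0 0 -0.6 0 0 0 -1; 0 0 -0.8 0 0 0 -1; 0 0 -0.8 0 0 0 -1; 0 -0.6 -0.5 0 0 0 -1; 0 -0.9 0 0 0 0 -1; 0 -0.9 0 0 0 0 -1")

```text
time: 15.12
ee_pos: [0.42, -0.2914, 0.3177]
tcp_rot: [179.9, 0.1, 89.8]
wrist_force: [0.6, -0.4, -0.3]
opening: 0.0002
grasp_force: 0.0
```

Emit:
carry_out(targets="0 -0.9 0 0 0 0 -1; 0 -0.9 0 0 0 0 -1; 0 -0.9 0 0 0 0 -1; 0 -0.4 0 0 0 0 -1; 0 0 0 0 0 0 -1; 0 0 0 0 0 0 -1; 0 0 0 0 0 0 -1; 0 0 0 0 0 0 -1")

```text
time: 15.78
ee_pos: [0.2971, -0.2909, 0.3163]
tcp_rot: [180.0, -0.0, 89.7]
wrist_force: [0.7, -0.5, -0.4]
opening: -0.0004
grasp_force: 0.0
```

Run:
```python
from h import *
a=camera('side');b=camera('top')
up=lambda im,x,y,w,h,s:cv2.resize(im[y:y+h,x:x+w,::-1],None,fx=s,fy=s,interpolation=cv2.INTER_CUBIC)
cv2.imwrite('pics/end.png',np.hstack([up(b,240,165,100,80,4),up(a,265,220,100,80,4)]))
print(proj('side',[[.5162,-.2918,.0355],[.5162,-.2918,.027]]))
def cap(im):
    h=cv2.cvtColor(im,cv2.COLOR_RGB2HSV)[235:275,290:340];m=(h[...,1]>170)&(h[...,0]>18)&(h[...,0]<32);y,x=np.nonzero(m);return len(x),x.mean()+290,y.mean()+235
print(cap(a),cap(cv2.imread('pics/f_side.png')[:,:,::-1]));print(monitor.get_obs()['time'])
```

```text
[[313.86491312 256.63663703]
 [313.75853506 260.41334547]]
(7, np.float64(313.2857142857143), np.float64(261.42857142857144)) (6, np.float64(313.5), np.float64(257.5))
15.8833
```

View pics/end.png

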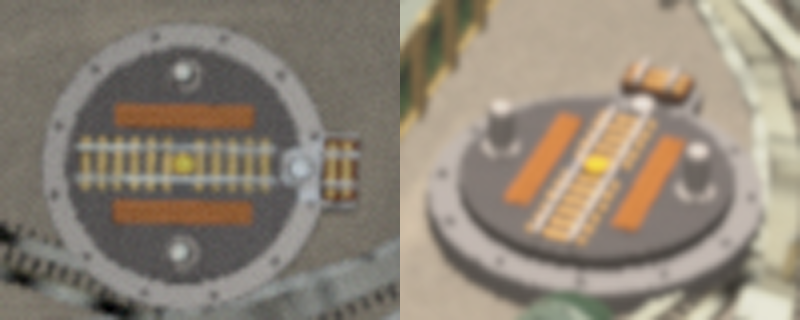

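The cap dropped 3.9 px in the side view, against 3.8 px expected for 8.5 mm. The notch sits over the pin at (300,168), so the deck is home.

```bash
python3 -c "
from workcell import bot
print(bot.job_done())"
```

```text
the job is handed in; nothing more can be done
None
```

The deck was turned until its notch was over the locating pin, then pressed fully home; the job was handed in at about 16 s with the arm clear of everything.

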